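# Load the last filter and hold the extractor's access panel shut

### The job

Pack the fresh blue filter cassette upright into the empty middle place of the dust extractor's filter bay, fully down between the white and the black one and free of your gripper, then swing the access panel down over the bay. Turn the panel's orange quarter-turn fastener until its slot lines up with the two white index marks, so that its foot can drop through the slot in the frame, then press the panel fully home against the frame and its springy seal. Finish while still holding it pressed shut, so that I can snap the toggle catches; leave the clogged brown cassette and everything else on the bench where it is.

Things in the scene. Friction and masses are not known exactly. Their poses are not given: they have to be found in the camera images.
- extractor: Grey dust extractor, fixed; pose varies. Origin: on the bench under the filter bay's centre; x from the round inlet (towards the robot) to the fan section, y from the panel's hinge side to the toggle-catch side, z up. Bay inside 126 (x) x 106 (y) mm, floor z 22, rim z 136. Housing x -72 to 202 (inlet to -112), y -75 to 93 (catches to 107) mm; the round fan grille reaches z 150.
- bay_gap (a point): Centre of the free middle place on the bay floor (extractor frame: x -2, y 0, z 22 mm), where the middle of the fresh cassette's underside belongs. The gap between the two neighbours is about 52 mm; sideways the bay leaves 3 mm each side of a cassette.
- fresh: Fresh filter cassette, blue frame, white pleats, upright on the bench: 46 (x) x 100 (y) x 84 (z) mm, with a pull tab in the middle of the top: 26 (x) x 12 (y) mm, z 84 to 108 mm, pinched across y. Origin: centre of the underside, z up. Half a turn makes no difference. About 0.2 kg. It starts in one of two places, the clogged one in the other.
- clogged: The used, clogged filter cassette, brown, same shape and size as the fresh one; stays out.
- coarse: White coarse filter cassette already standing in the bay at the inlet end: 34 mm (x) by 100 by 84 mm, tab as on the fresh one. Origin: centre of the underside.
- carbon: Black carbon cassette already standing in the bay at the fan end: 38 mm (x) by 100 by 84 mm, tab as on the fresh one. Origin: centre of the underside.
- panel: Blue steel access panel 146 (x) x 162 (y) x 10 mm, hinged on the bay's -y rim. Origin: middle of the hinge axis, on the underside's plane (extractor frame y -70, z 136 mm); y to the free edge, z out of the outer face (at z 10 mm). Shut, its axes equal the extractor's. Opens about +x, starts 1.65 to 1.9 rad open; stiff hinge (0.4 N m): stays where left, about 5 N near the free edge moves it.
- panel_lip (a point): Middle of the panel's free edge, underside (panel frame y 162, z 0). Home it lies at extractor frame y 92, z 136 mm. With the fastener out of line its foot lands on the frame and the panel stays 0.12 rad open. Home, the panel squeezes a rubber seal strip under its free side by 6 mm: 8 to 13 N at the fastener; let go, it springs up about 5 mm.
- fastener: Quarter-turn fastener, in the panel at panel x 0, y 140 mm. Origin: on its axis at the outer face; z outwards, x along its slot. Dark disc 28 mm across, 4 mm thick; on it the orange wing 34 (x) x 10 (y) mm, z 4 to 24 mm, dark slot line along its top. Turns both ways (0.05 N m). Aligned when its x is parallel to the panel's x (the white marks), either way round; starts 0.7 to 1.57 rad off.
- slot_mouth (a point): Centre of the 30 x 14 mm slot in the frame's steel flange (extractor frame: x 0, y 70, z 136 mm). The fastener's foot, 24 x 7 mm, in line with the wing, reaches 16 mm past the panel's underside; it drops through when aligned within about 0.2 rad.
- block_a: Bystander: parquetry block 75 x 60 x 50 mm. Origin: centre of the underside.
- block_b: Bystander: parquetry block 120 x 45 x 35 mm. Origin: centre of the underside.
- glue: Bystander: white glue bottle, 56 mm across, 130 mm tall. Origin: centre of the underside.
- brush: Bystander: glue brush lying on the bench. Origin: underside, along its handle.
- driver: Bystander: screwdriver lying on the bench. Origin: underside, along its handle.
- bars: Bystander: bundle of three wooden bars, 160 x 55 x 18 mm. Origin: centre of the underside.
Things that resemble listed ones, but are neither listed nor needed, are in the scene too. There is more than one size of the carbon; the one meant has the size given above. Leave any red look-alike of the fresh alone.

How it is judged:
On the way, in this order (a step that is already met when the one before it is completed fails the run):
1. the fresh cassette stands fully down in the middle place of the bay, let go, with the panel still open (horizontal distance between fresh and bay_gap below 0.009 m and z of fresh in the frame of extractor below 0.026 m and angle between fresh's own z axis and vertical below 0.08 rad and contact force between the fingers and fresh below 0.2 N and z of panel_lip in the frame of extractor above 0.22 m), for 0.2 s.
2. the panel is swung down over the bay (z of panel_lip in the frame of extractor below 0.175 m), for 0.05 s.
At the end, for the whole second after the job is handed in: Panel home (free edge within 2.5 mm of the frame) under the robot's push of over 3 N; slot within 0.3 rad of the marks; fresh cassette upright, square, within 9 mm of the middle place and 4 mm of the floor; white and black cassettes still standing on the bay floor (z of panel_lip in the frame of extractor below 0.1385 m and angle between the x axis of fastener and the x axis of panel, either way round below 0.3 rad and contact force between any of the fingers, the arm and panel above 3 N and horizontal distance between fresh and bay_gap below 0.009 m and z of each of fresh, coarse, carbon in the frame of extractor below 0.026 m and angle between each of fresh, coarse, carbon's own z axis and vertical below 0.08 rad and angle between the x axis of fresh and the x axis of extractor, either way round below 0.12 rad); the arm keeps its last pose, push and grip.
It fails at once if another thing on the bench is shifted by more than 30 mm (distance of any of clogged, block_a, block_b, glue, brush, driver, bars from where it was at the start of the episode above 0.03 m).
It also fails if it takes over 64 s, if anything falls off the work surface, if the arm or the gripper's body presses on something with over 40 N, if the wrist force passes 120 N, or if a joint passes its speed limit or range.

### The arm

A 7-joint arm with a two-finger parallel gripper is mounted at the origin on the work surface. World frame = base frame: x ahead of the robot, y to its left, z up, the work surface at z = 0. Lengths are in m, angles in rad, forces in N, time in s.
With the tool pointing down it reaches from about 0.4 to 0.875 m from the base axis. Payload 4.4 kg.
Tool frame: the origin (TCP) lies at the very end of the fingers, on their centre line; the grasp point (between the pads) lies 19 mm behind it; z points along the fingers, y is the direction in which the jaws open and shut (so a half turn about z gives the same grasp; the last joint's range is limited). The gripper opens to 85 mm and grips with 20 to 120 N. Pads are 22 mm wide; open, the fingers measure 114 mm over their backs; the gripper's body (76 mm by 85 mm) begins 54 mm behind the grasp point. The pads swing forward as they close: fully open they stand 13 mm farther back than shut.
Start: joints at [-1.28, 0.628, 0.038, 1.517, -0.027, 0.996, -0.02], TCP at [0.227, 0.609, 0.231] pointing down, gripper open.
Joint ranges: [-3.06, 3.06], [-0.37, 2.12], [-1.25, 1.32], [0.18, 2.47], [-1.1, 4.24], [0.23, 1.98], [-2.94, 2.94]. Speed limits (rad/s): [2.57, 2.57, 3.14, 3.14, 3.14, 3.14, 3.14].

### API

Orientations are given as a rotation vector (axis times angle).
In Python, from plant import get_obs, eyes, manip gives the robot as it stands.
- The arm moves only by the tool carry_out, never from a script. Its argument "rows" is a list of rows, each an object of numbers: "x", "y", "z": the shift along the tool's x, y, z in mm; "roll": the turn about the tool's z in rad; "fingers": the opening, from 0 (shut) to 1 (fully open). A call has 1 to 20 rows; each row is the pose to reach, as a shift and turn from the pose measured when the call began, along the tool's axes at that moment; what a row does not reach only later rows make up. A row lasts 1/12 s, in which the tool goes at most 41.7 mm and 7.16 degrees, less where a joint would pass 70% of its speed; a pose out of reach is approached as far as the arm can. A call with a gripper value outside its range is refused whole. The fingers move at their own pace and stop on an object; "grip_force" is the grip in N (left out, the last holds). Time passes only in rows, so rows that repeat a pose let the fingers close. It gives the time, the measured TCP pose, the force and the opening at its end, in the units of the state.
- get_obs(): the state, without advancing time (a new reading comes with each control period).
- eyes.camera(name): name is "scene" or "top" or "wrist"; returns a dict with "img" (480x640x3 uint8, red, green, blue), "z_map" (480x640 float32, m along the optical axis (not along the pixel's ray), 0 where there is no reading), "mtx" (3x3 intrinsics, pixels), "k1" (the pictures are not rectified: a ray, as slopes to the right and down, at radius r is drawn at 1 + k1 r^2 times it, then the intrinsics apply), "R" (3x3) and "t" (3): a world point X has camera coordinates R X + t; the wrist camera has in their place "mount" (4x4, takes a point from camera to tool coordinates, whose origin is the TCP and whose axes are the flange's). Camera axes: x right, y down, z forward; pixel columns grow to the right and rows downward; lengths in m; the calibration is good to about 2 mm. A picture is of the moment at which its call begins: read the wrist's pose just before it.
- manip.hand_in(): hands the job in, once; it reports no verdict.
The state is a dict: "clock": time; "joint_positions": joint angles; "qvel": joint speeds; "tau": joint torques, N m; "ee_pos": TCP position; "eef_rot": TCP orientation; "wrist_force": force on the tool from outside, world axes, zero at the start; "torque": the same for the moment, N m; "opening": finger opening in m.
Only numpy, scipy, OpenCV 4.12 (cv2) and the standard library are available. Lean on these libraries where they do the work, as an engineer would, in place of code of your own. Each camera call takes 0.05 s, during which the arm holds its last target. There are 200 camera calls.

## Working session

There is one attempt and no reset: what is moved stays moved. The work goes in short steps, Python scripts to look and compute and a tool call to move; the robot and the scene stay as the last step left them, time stands still between calls to the robot, and variables do not carry over. Pictures are saved under pics/ and viewed, about 8 in all and at most 12, crops included, and the job is handed in when it is done.

Besides the shell and the picture viewer there is one more tool, called after "Call:" by a JSON object that holds its "fn" and its "kwargs". carry_out: Moves the arm, as the interface text tells. Its arguments: {"type":"object","properties":{"rows":{"type":"array"},"grip_force":{"type":"number"}},"required":["rows"]}

```bash
mkdir -p pics; ls; cat > h.py <<'E'
import numpy as np, cv2
from plant import get_obs, eyes, manip
from scipy.spatial.transform import Rotation as Ro
def cam(n):
    o=get_obs(); c=eyes.camera(n)
    if n=="wrist":
        M=np.array(c["mount"]); Rt=Ro.from_rotvec(o["eef_rot"]).as_matrix()
        Rc=Rt@M[:3,:3]; p=Rt@M[:3,3]+np.array(o["ee_pos"])
        c["R"]=Rc.T; c["t"]=-Rc.T@p
    c["R"]=np.array(c["R"]);c["t"]=np.array(c["t"]);return c
def rays(c,uv):
    uv=np.asarray(uv,float).reshape(-1,1,2)
    n=cv2.undistortPoints(uv,np.array(c["mtx"]),np.array([c["k1"],0,0,0,0.]))[:,0]
    return np.c_[n,np.ones(len(n))]
def onplane(c,uv,z):
    d=rays(c,uv)@c["R"]; o=-c["R"].T@c["t"]
    return o+d*((z-o[2])/d[:,2])[:,None]
def pts(c,uv):
    uv=np.asarray(uv).reshape(-1,2).astype(int); z=c["z_map"][uv[:,1],uv[:,0]]
    return (rays(c,uv)*z[:,None]-c["t"])@c["R"]
def proj(c,X):
    X=np.asarray(X,float).reshape(-1,3)
    return cv2.projectPoints(X,cv2.Rodrigues(c["R"])[0],c["t"],np.array(c["mtx"]),np.array([c["k1"],0,0,0,0.]))[0][:,0]
def save(n,img): cv2.imwrite("pics/"+n,img[:,:,::-1])
E
python3 - <<'E'
from h import *
import pickle
o=get_obs();print(o)
for n in("top","scene"):
    c=cam(n);save(n+"0.png",c["img"]);pickle.dump(c,open(n+"0.pkl","wb"))
    print(n,-c["R"].T@c["t"],c["mtx"],c["k1"])
E
```

```text
pics
{'clock': 0.0, 'joint_positions': array([-1.27982188,  0.62931817,  0.03845501,  1.51841694, -0.02696779,
        0.99627966, -0.01998951]), 'qvel': array([-9.38285353e-04,  2.70774874e-03, -3.99654872e-04, -1.07595000e-03,
        1.42285079e-03, -3.38274296e-05,  1.83665536e-03]), 'tau': array([ 5.43143724e-04, -5.63402903e+01,  1.22632843e+00, -1.93438715e+01,
        1.10468446e-02,  1.06569700e-02, -8.36107631e-06]), 'ee_pos': array([0.2267802, 0.6084698, 0.2303918]), 'eef_rot': array([-5.57377342e-01, -3.09146750e+00,  2.95794634e-03]), 'wrist_force': array([ 0.359469  , -0.00408204,  0.06343459]), 'torque': array([-0.01845568, -0.05089942, -0.01557232]), 'opening': 0.08524503182842359}
top [ 0.47962937 -0.00834726  1.28635986] [[486.70741262   0.         313.63029019]
 [  0.         486.70741262 235.15434653]
 [  0.           0.           1.        ]] -0.022811996336525375
scene [1.50204629 0.29830593 1.3924182 ] [[592.59149656   0.         325.64231828]
 [  0.         592.59149656 231.64600373]
 [  0.           0.           1.        ]] -0.13731527783193284
```

View pics/top0.png

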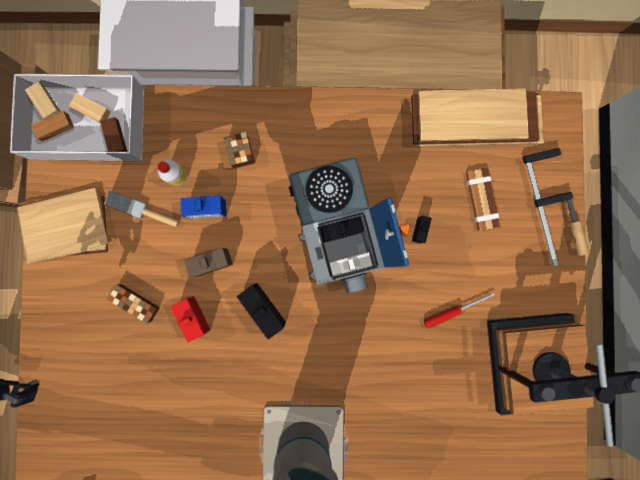

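View pics/scene0.png

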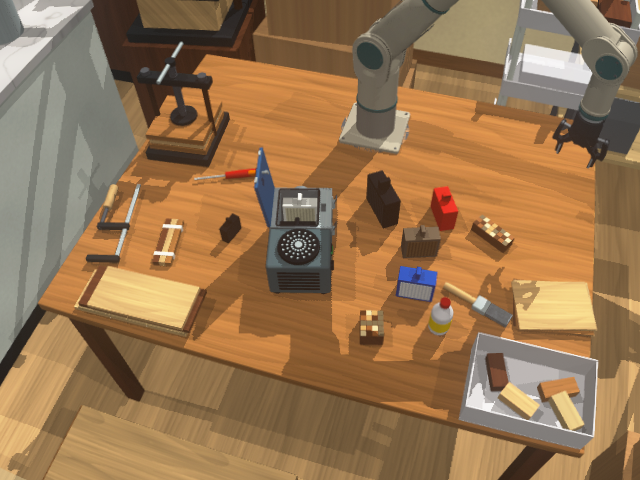

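```bash
python3 - <<'E'
from h import *
import pickle
for n in("top","scene"):
    c=pickle.load(open(n+"0.pkl","rb"))
    v,u=np.mgrid[0:480,0:640]; uv=np.c_[u.ravel(),v.ravel()]
    P=pts(c,uv).reshape(480,640,3); c["P"]=P
    hsv=cv2.cvtColor(c["img"],cv2.COLOR_RGB2HSV)
    b=((hsv[...,0]>105)&(hsv[...,0]<128)&(hsv[...,1]>150)&(hsv[...,2]>50)).astype(np.uint8)
    N,L,S,C=cv2.connectedComponentsWithStats(b)
    for i in range(1,N):
        if S[i,4]>40: 
            q=P[L==i]; print(n,S[i],C[i],q.min(0).round(3),q.max(0).round(3))
    reg=(P[...,1]>.2)&(P[...,1]<.4)&(P[...,0]>.45)&(P[...,0]<.62)
    print("h hist fresh",np.histogram(P[reg][:,2],np.arange(0.02,.13,.01))[0])
    q=P[reg&(P[...,2]>.075)&(P[...,2]<.09)]; r=cv2.minAreaRect(q[:,:2].astype(np.float32)*1000); print("fresh rect",r)
    q=P[reg&(P[...,2]>.1)&(P[...,2]<.12)]; print("tab",q.mean(0),cv2.minAreaRect(q[:,:2].astype(np.float32)*1000))
    reg=(P[...,1]>-.25)&(P[...,1]<.1)&(P[...,0]>.35)&(P[...,0]<.75)
    print("hist ext",list(zip(np.arange(0,.32,.01).round(2),np.histogram(P[reg][:,2],np.arange(0.0,.33,.01))[0])))
    for lo,hi in((.13,.142),(.145,.155),(.1,.125)):
        q=P[reg&(P[...,2]>lo)&(P[...,2]<hi)]; print(lo,len(q),cv2.minAreaRect(q[:,:2].astype(np.float32)*1000))
c=pickle.load(open("top0.pkl","rb"))["img"]
a=cv2.resize(c[140:300,270:430],(600,600),interpolation=cv2.INTER_CUBIC)
b=cv2.resize(c[170:230,170:240],(200,171),interpolation=cv2.INTER_CUBIC)
o=np.zeros((600,800,3),np.uint8);o[:,:600]=a;o[:171,600:]=b;save("crop1.png",o)
E
```

```text
top [181 196  45  20 769] [202.88556567 205.39661899] [ 0.48  -0.008  0.011] [0.636 0.309 1.286]
top [370 199  34  67 727] [386.66437414 232.63273728] [ 0.47  -0.204  0.147] [ 0.607 -0.008  1.286]
h hist fresh [ 55  24  31  30  33 153 932  20  97  10]
fresh rect ((537.03466796875, 254.71363830566406), (173.58721923828125, 101.30866241455078), 4.36334228515625)
tab [0.52893932 0.25040141 0.10647165] ((538.3077392578125, 252.52346801757812), (163.48509216308594, 15.41086196899414), 7.197173595428467)
hist ext [(np.float64(0.0), np.int64(4116)), (np.float64(0.01), np.int64(147)), (np.float64(0.02), np.int64(643)), (np.float64(0.03), np.int64(30)), (np.float64(0.04), np.int64(26)), (np.float64(0.05), np.int64(29)), (np.float64(0.06), np.int64(30)), (np.float64(0.07), np.int64(54)), (np.float64(0.08), np.int64(106)), (np.float64(0.09), np.int64(330)), (np.float64(0.1), np.int64(1306)), (np.float64(0.11), np.int64(198)), (np.float64(0.12), np.int64(274)), (np.float64(0.13), np.int64(3553)), (np.float64(0.14), np.int64(1288)), (np.float64(0.15), np.int64(760)), (np.float64(0.16), np.int64(7
[... 1997 characters left out ...]
oat64(0.21), np.int64(52)), (np.float64(0.22), np.int64(48)), (np.float64(0.23), np.int64(49)), (np.float64(0.24), np.int64(50)), (np.float64(0.25), np.int64(52)), (np.float64(0.26), np.int64(58)), (np.float64(0.27), np.int64(68)), (np.float64(0.28), np.int64(96)), (np.float64(0.29), np.int64(159)), (np.float64(0.3), np.int64(40)), (np.float64(0.31), np.int64(0))]
0.13 2296 ((546.761962890625, -9.052841186523438), (304.3254699707031, 312.83282470703125), 16.057159423828125)
0.145 1126 ((546.74365234375, -8.821868896484375), (278.3726501464844, 323.7418212890625), 19.67408561706543)
0.1 1231 ((540.444091796875, -11.087860107421875), (341.74005126953125, 283.22540283203125), 10.85477066040039)
```

View pics/crop1.png

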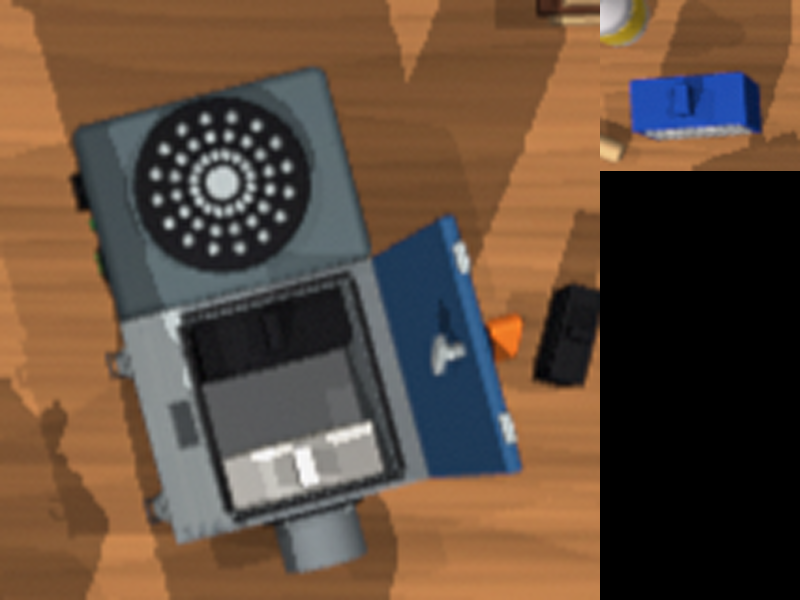

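```bash
cat >> h.py <<'E'
def grid(c):
    v,u=np.mgrid[0:480,0:640]; return pts(c,np.c_[u.ravel(),v.ravel()]).reshape(480,640,3)
def comp(m,seed=None):
    N,L,S,C=cv2.connectedComponentsWithStats(m.astype(np.uint8))
    if seed is None: return L==1+np.argmax(S[1:,4])
    d=[np.min(np.hypot(*(np.argwhere(L==i)-seed[::-1]).T)) if S[i,4]>15 else 1e9 for i in range(1,N)]
    return L==1+int(np.argmin(d))
def rect(q):
    (cx,cy),(w,h),a=cv2.minAreaRect(q[:,:2].astype(np.float32)*1000)
    if w<h: w,h,a=h,w,a+90
    return np.round([cx,cy,w,h],1),round(np.radians((a+90)%180-90),4)
def move(X,yaw=None,o=None):
    """tool shift (mm) and roll for world TCP X, tool y axis (mod pi) along yaw"""
    o=o or get_obs(); R=Ro.from_rotvec(o["eef_rot"]).as_matrix()
    s=R.T@(np.array(X)-o["ee_pos"])*1000; r=0
    if yaw is not None:
        t=R.T@[np.cos(yaw),np.sin(yaw),0]; r=np.arctan2(-t[0],t[1]); r=(r+np.pi/2)%np.pi-np.pi/2
    print("shift",s.round(1),"roll",round(r,4),"from",np.round(o["ee_pos"],4),"F",o["wrist_force"].round(2),"q7",o["joint_positions"][6].round(3),"t",round(o["clock"],2))
E
python3 - <<'E'
from h import *
import pickle
c=pickle.load(open("top0.pkl","rb"));P=grid(c);z=P[...,2]
m=comp((z>.078)&(z<.09),(203,205));print("fresh top",m.sum(),rect(P[m]),np.median(z[m]))
m=comp((z>.1)&(z<.115),(203,203));print("tab",m.sum(),rect(P[m]),np.median(z[m]))
m=comp((z>.131)&(z<.141),(320,255));print("frame",m.sum(),rect(P[m]),np.median(z[m]))
# bay opening = hole
f=np.zeros_like(m,np.uint8);cs,h=cv2.findContours(m.astype(np.uint8),cv2.RETR_CCOMP,cv2.CHAIN_APPROX_NONE)
for k,q in enumerate(cs):
    if len(q)>60:
        print(h[0][k],len(q),rect(onplane(c,q[:,0],.136)))
for n,s in(("coarse",(352,264)),("carbon",(343,228))):
    m=comp((z>.095)&(z<.112),s);print(n,m.sum(),rect(P[m]),np.median(z[m]))
move([.527,-.04,.42],np.pi/2+.25); 
E
```

```text
fresh top 669 (array([611.2, 260.4, 101.3,  46.5]), np.float64(-1.4944)) 0.08292120740255536
tab 51 (array([610.9, 259.1,  22.5,  12.3]), np.float64(0.0062)) 0.10718077846903093
frame 3467 (array([574.5, -74.9, 272.9, 166.6]), np.float64(0.2655)) 0.13537771754637734
[-1 -1  1 -1] 484 (array([574.3, -74.8, 272.2, 166.2]), np.float64(0.2679))
[76 74 -1  0] 216 (array([514.4, -99.1, 130.4, 117.9]), np.float64(0.2642))
coarse 541 (array([ 471. , -111.9,  100. ,   35.9]), np.float64(-1.3052)) 0.10535455787831842
carbon 640 (array([541.9, -96.3, 102.9,  72.1]), np.float64(-1.3065)) 0.105217994505051
shift [-507.8 -503.2 -188.6] roll -0.6068 from [0.2268 0.6085 0.2305] F [-0.52 -0.07 -0.04] q7 -0.02 t 0.1
```

Call:
{"fn": "carry_out", "kwargs": {"rows": [{"x":-100,"y":-100,"z":-150,"roll":-0.12},{"x":-508,"y":-503,"z":-189,"roll":-0.607,"fingers":0.4},{"x":-508,"y":-503,"z":-189,"roll":-0.607},{"x":-508,"y":-503,"z":-189,"roll":-0.607},{"x":-508,"y":-503,"z":-189,"roll":-0.607},{"x":-508,"y":-503,"z":-189,"roll":-0.607},{"x":-508,"y":-503,"z":-189,"roll":-0.607},{"x":-508,"y":-503,"z":-189,"roll":-0.607},{"x":-508,"y":-503,"z":-189,"roll":-0.607},{"x":-508,"y":-503,"z":-189,"roll":-0.607},{"x":-508,"y":-503,"z":-189,"roll":-0.607},{"x":-508,"y":-503,"z":-189,"roll":-0.607},{"x":-508,"y":-503,"z":-189,"roll":-0.607},{"x":-508,"y":-503,"z":-189,"roll":-0.607},{"x":-508,"y":-503,"z":-189,"roll":-0.607},{"x":-508,"y":-503,"z":-189,"roll":-0.607},{"x":-508,"y":-503,"z":-189,"roll":-0.607},{"x":-508,"y":-503,"z":-189,"roll":-0.607},{"x":-508,"y":-503,"z":-189,"roll":-0.607},{"x":-508,"y":-503,"z":-189,"roll":-0.607}]}}

```text
validation failed for argument at $.ro...
```

Call:
{"fn": "carry_out", "kwargs": {"rows": [{"x":-25,"y":-25,"z":-20,"roll":-0.1,"fingers":0.4}]}}

```text
clock: 0.18
ee_pos: [0.2351, 0.5796, 0.2457]
eef_rot: [-0.387, -3.111, 0.008]
wrist_force: [-0.8, 1.4, -0.5]
opening: 0.0753
```

```bash
python3 -c "
from h import *
move([.527,-.04,.42],np.pi/2+.266)"
```

```text
shift [-433.8 -530.3 -173.5] roll -0.5135 from [0.2351 0.5796 0.2457] F [-0.84  1.36 -0.51] q7 0.102 t 0.18
```

Call:
{"fn": "carry_out", "kwargs": {"rows": [{"x":-434,"y":-530,"z":-174,"roll":-0.514,"fingers":0.4},{"x":-434,"y":-530,"z":-174,"roll":-0.514,"fingers":0.4},{"x":-434,"y":-530,"z":-174,"roll":-0.514,"fingers":0.4},{"x":-434,"y":-530,"z":-174,"roll":-0.514,"fingers":0.4},{"x":-434,"y":-530,"z":-174,"roll":-0.514,"fingers":0.4},{"x":-434,"y":-530,"z":-174,"roll":-0.514,"fingers":0.4},{"x":-434,"y":-530,"z":-174,"roll":-0.514,"fingers":0.4},{"x":-434,"y":-530,"z":-174,"roll":-0.514,"fingers":0.4},{"x":-434,"y":-530,"z":-174,"roll":-0.514,"fingers":0.4},{"x":-434,"y":-530,"z":-174,"roll":-0.514,"fingers":0.4},{"x":-434,"y":-530,"z":-174,"roll":-0.514,"fingers":0.4},{"x":-434,"y":-530,"z":-174,"roll":-0.514,"fingers":0.4},{"x":-434,"y":-530,"z":-174,"roll":-0.514,"fingers":0.4},{"x":-434,"y":-530,"z":-174,"roll":-0.514,"fingers":0.4},{"x":-434,"y":-530,"z":-174,"roll":-0.514,"fingers":0.4},{"x":-434,"y":-530,"z":-174,"roll":-0.514,"fingers":0.4},{"x":-434,"y":-530,"z":-174,"roll":-0.514,"fingers":0.4},{"x":-434,"y":-530,"z":-174,"roll":-0.514,"fingers":0.4},{"x":-434,"y":-530,"z":-174,"roll":-0.514,"fingers":0.4},{"x":-434,"y":-530,"z":-174,"roll":-0.514,"fingers":0.4}]}}

```text
clock: 1.85
ee_pos: [0.5268, -0.0389, 0.4198]
eef_rot: [0.417, -3.105, 0.004]
wrist_force: [-0.3, 1.5, 0.0]
opening: 0.0346
```

```bash
python3 -c "
from h import *
import pickle
c=cam('wrist');save('w1.png',c['img']);pickle.dump(c,open('w1.pkl','wb'))
print(-c['R'].T@c['t'],c['R'])
move([.611,.260,.16],1.647)"
```

```text
[ 0.44889977 -0.06065169  0.562747  ] [[-0.26308222  0.96477065 -0.00231117]
 [ 0.91747523  0.25092472  0.30866809]
 [ 0.29837384  0.07908465 -0.951167  ]]
shift [-162.8  265.5  258.1] roll 0.1922 from [ 0.5266 -0.0383  0.4198] F [-0.44  1.16  0.99] q7 1.896 t 1.9
```

View pics/w1.png

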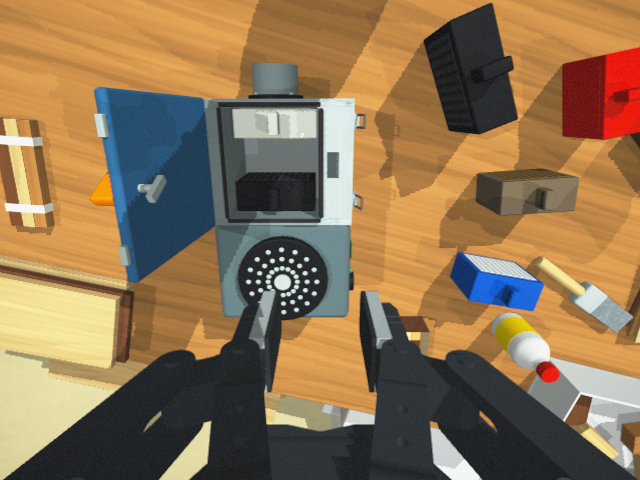

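```bash
python3 - <<'E'
from h import *
import pickle
c=pickle.load(open("w1.pkl","rb"));P=grid(c);z=P[...,2]
m=comp((z>.131)&(z<.141),(340,130));print("frame",m.sum(),rect(P[m]),np.median(z[m]))
cs,h=cv2.findContours(m.astype(np.uint8),cv2.RETR_CCOMP,cv2.CHAIN_APPROX_NONE)
for k,q in enumerate(cs):
    if len(q)>60: print(h[0][k],len(q),rect(onplane(c,q[:,0],.136)))
for n,s in(("coarse",(250,125)),("carbon",(300,190))):
    m=comp((z>.095)&(z<.112),s);print(n,m.sum(),rect(P[m]),np.median(z[m]))
m=comp((z>.078)&(z<.09),(495,270));print("fresh",m.sum(),rect(P[m]),np.median(z[m]))
m=comp((z>.1)&(z<.115),(510,293));print("tab",m.sum(),rect(P[m]),np.median(z[m]))
# panel inner face in extractor frame
E=np.array([.5141,-.1,0]);a=.266;R=np.array([[np.cos(a),-np.sin(a),0],[np.sin(a),np.cos(a),0],[0,0,1]])
hsv=cv2.cvtColor(c["img"],cv2.COLOR_RGB2HSV)
b=comp((hsv[...,0]>100)&(hsv[...,0]<125)&(hsv[...,1]>120),(150,200)); q=(P[b]-E)@R
s=(q[:,2]>.16)&(q[:,2]<.26)&(abs(q[:,0])<.06); f=np.polyfit(q[s,2],q[s,1],1);print("panel",f,"open",np.pi/2-np.arctan(f[0]), q[:,2].max(),q[:,1].min(),q[:,0].min(),q[:,0].max())
# sides of bay hole and cassettes along extractor x at y=0
q=(P-E)@R
for y in(-.03,.03):
    s=(abs(q[...,1]-y)<.006)&(abs(q[...,0])<.08)&(q[...,2]<.14)&(q[...,2]>.01); k=np.argsort(q[s][:,0]);A=q[s][k]
    print([(round(1000*A[i,0]),round(1000*A[i,2])) for i in range(0,len(A),max(1,len(A)//60))])
E
```

```text
frame 13238 (array([575.5, -75.3, 271.8, 166. ]), np.float64(0.2567)) 0.1354865567745812
[-1 -1  1 -1] 863 (array([573.7, -75.2, 268.8, 167.2]), np.float64(0.2674))
[80 78 -1  0] 76 (array([497.7, -34.6,  30.7,  15.1]), np.float64(0.2704))
[101  99  -1   0] 483 (array([515.2, -98.6, 127.1, 113.2]), np.float64(0.2667))
coarse 2256 (array([ 472.6, -112.7,   99.1,   34.9]), np.float64(-1.3044)) 0.10549522641479805
carbon 2691 (array([ 517. , -102.1,  125.8,  106.2]), np.float64(0.2653)) 0.10539821687367955
fresh 1788 (array([612.2, 260. , 100.3,  46.2]), np.float64(-1.4876)) 0.08284517819185053
tab 196 (array([612.1, 260.3,  25.8,  12.9]), np.float64(0.0888)) 0.10622855633028916
panel [-0.11637778 -0.05650058] open 1.6866529371898342 0.5627470017862978 -0.09893012002328701 -0.07052264844444045 0.07404270768309072
[(-80, 77), (-74, 96), (-69, 136), (-67, 136), (-65, 136), (-63, 135), (-62, 138), (-61, 98), (-58, 107), (-56, 108), (-54, 107), (-52, 104), (-49, 104), (-47, 105), (-45, 105), (-43, 106), (-40, 105), (-38, 104), (-36, 105), (-33, 105), (-31, 105), (-29, 105), (-26, 97), (-18,
[... 414 characters left out ...]
4)]
[(-80, 76), (-74, 79), (-69, 136), (-67, 135), (-65, 136), (-64, 139), (-62, 137), (-61, 98), (-58, 106), (-56, 106), (-54, 106), (-52, 106), (-49, 106), (-47, 105), (-45, 105), (-43, 105), (-40, 105), (-38, 104), (-36, 105), (-33, 105), (-31, 105), (-29, 105), (-22, 23), (-18, 22), (-15, 22), (-11, 24), (-8, 22), (-4, 22), (-1, 21), (3, 22), (6, 22), (10, 24), (14, 21), (18, 22), (21, 21), (24, 55), (25, 87), (25, 42), (25, 67), (26, 90), (27, 105), (29, 106), (32, 106), (34, 105), (37, 105), (40, 106), (43, 105), (46, 105), (49, 103), (52, 107), (55, 106), (58, 105), (60, 105), (64, 105), (64, 133), (65, 118), (65, 127), (66, 136), (69, 136), (71, 135), (75, 131), (77, 133), (79, 135)]
```

Call:
{"fn": "carry_out", "kwargs": {"rows": [{"x":-164,"y":266,"z":258,"roll":0.185,"fingers":0.4},{"x":-164,"y":266,"z":258,"roll":0.185,"fingers":0.4},{"x":-164,"y":266,"z":258,"roll":0.185,"fingers":0.4},{"x":-164,"y":266,"z":258,"roll":0.185,"fingers":0.4},{"x":-164,"y":266,"z":258,"roll":0.185,"fingers":0.4},{"x":-164,"y":266,"z":258,"roll":0.185,"fingers":0.4},{"x":-164,"y":266,"z":258,"roll":0.185,"fingers":0.4},{"x":-164,"y":266,"z":258,"roll":0.185,"fingers":0.4},{"x":-164,"y":266,"z":258,"roll":0.185,"fingers":0.4},{"x":-164,"y":266,"z":258,"roll":0.185,"fingers":0.4},{"x":-164,"y":266,"z":258,"roll":0.185,"fingers":0.4},{"x":-164,"y":266,"z":258,"roll":0.185,"fingers":0.4},{"x":-164,"y":266,"z":258,"roll":0.185,"fingers":0.4}]}}

```text
clock: 2.98
ee_pos: [0.6114, 0.2609, 0.1603]
eef_rot: [0.133, -3.13, 0.006]
wrist_force: [0.4, 0.2, -0.2]
opening: 0.034
```

```bash
python3 -c "
from h import *
c=cam('wrist');save('w2.png',c['img']);P=grid(c);z=P[...,2]
m=comp((z>.1)&(z<.115)&(P[...,0]>.58)&(P[...,0]<.65)&(P[...,1]>.23)&(P[...,1]<.29));print('tab',m.sum(),rect(P[m]),np.median(z[m]))
move([.612,.2602,.087],1.654)"
```

```text
tab 920 (array([612.6, 260.4,  26.3,  11.8]), np.float64(0.0883)) 0.10725085748316719
shift [-0.5  0.4 74.1] roll -0.0001 from [0.6121 0.2601 0.1611] F [ 0.48 -0.16  0.89] q7 1.272 t 3.03
```

View pics/w2.png

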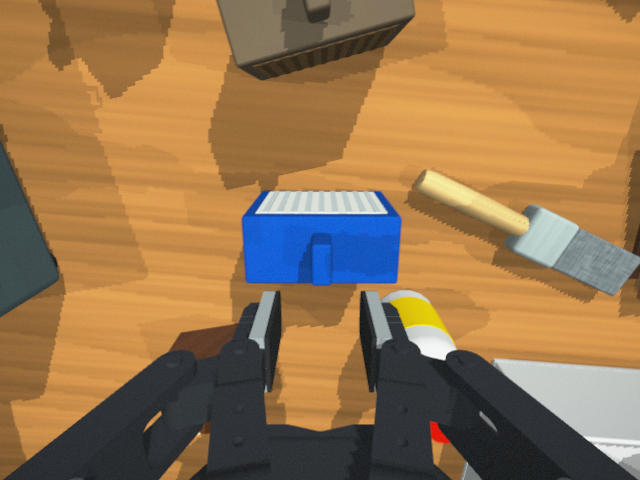

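Call:
{"fn": "carry_out", "kwargs": {"rows": [{"x":0,"y":0,"z":30,"roll":0,"fingers":0.4},{"x":0,"y":0,"z":55,"roll":0,"fingers":0.4},{"x":0,"y":0,"z":70,"roll":0,"fingers":0.4},{"x":0,"y":0,"z":74,"roll":0,"fingers":0.4},{"x":0,"y":0,"z":74,"roll":0,"fingers":0.4},{"x":0,"y":0,"z":74,"roll":0,"fingers":0},{"x":0,"y":0,"z":74,"roll":0,"fingers":0},{"x":0,"y":0,"z":74,"roll":0,"fingers":0},{"x":0,"y":0,"z":74,"roll":0,"fingers":0},{"x":0,"y":0,"z":74,"roll":0,"fingers":0},{"x":0,"y":0,"z":74,"roll":0,"fingers":0}], "grip_force": 70}}

```text
clock: 3.95
ee_pos: [0.6126, 0.2607, 0.0887]
eef_rot: [0.131, -3.134, 0.003]
wrist_force: [-0.2, 2.4, 6.4]
opening: 0.0103
```

```bash
python3 -c "
from h import *
move([.5146,-.1025,.30],np.pi/2+.266)"
```

```text
shift [ 129.  -354.1 -210. ] roll -0.1825 from [0.6126 0.2607 0.0887] F [-0.16  2.36  6.36] q7 1.278 t 3.95
```

Call:
{"fn": "carry_out", "kwargs": {"rows": [{"x":0,"y":0,"z":-20,"roll":0,"fingers":0},{"x":0,"y":0,"z":-55,"roll":0,"fingers":0},{"x":0,"y":0,"z":-95,"roll":0,"fingers":0},{"x":0,"y":0,"z":-135,"roll":0,"fingers":0},{"x":10,"y":-25,"z":-165,"roll":0,"fingers":0},{"x":20,"y":-55,"z":-190,"roll":-0.05,"fingers":0},{"x":33,"y":-90,"z":-205,"roll":-0.1,"fingers":0},{"x":46,"y":-125,"z":-210,"roll":-0.15,"fingers":0},{"x":59,"y":-162,"z":-210,"roll":-0.183,"fingers":0},{"x":72,"y":-199,"z":-210,"roll":-0.183,"fingers":0},{"x":85,"y":-236,"z":-210,"roll":-0.183,"fingers":0},{"x":98,"y":-270,"z":-210,"roll":-0.183,"fingers":0},{"x":110,"y":-303,"z":-210,"roll":-0.183,"fingers":0},{"x":121,"y":-332,"z":-210,"roll":-0.183,"fingers":0},{"x":127,"y":-348,"z":-210,"roll":-0.183,"fingers":0},{"x":129,"y":-354,"z":-210,"roll":-0.183,"fingers":0},{"x":129,"y":-354,"z":-210,"roll":-0.183,"fingers":0},{"x":129,"y":-354,"z":-210,"roll":-0.183,"fingers":0}]}}

```text
clock: 5.45
ee_pos: [0.5147, -0.1012, 0.2998]
eef_rot: [0.418, -3.109, 0.001]
wrist_force: [-0.2, -0.1, -1.9]
opening: 0.0105
```

```bash
python3 - <<'E'
from h import *
c=cam('wrist');save('w3.png',c['img']);P=grid(c);z=P[...,2]
# cassette
o=get_obs();p=o["ee_pos"]
m=comp((z>p[2]-.012)&(z<p[2]+.004)&(abs(P[...,0]-p[0])<.08)&(abs(P[...,1]-p[1])<.09)); print("cass top",m.sum(),rect(P[m]),np.median(z[m])) if m.any() else 0
m=comp((z>.131)&(z<.141));print("frame",m.sum())
cs,h=cv2.findContours(m.astype(np.uint8),cv2.RETR_CCOMP,cv2.CHAIN_APPROX_NONE)
for k,q in enumerate(cs):
    if len(q)>50: print(h[0][k],len(q),rect(onplane(c,q[:,0],.136)))
m=(z>.1)&(z<.112)&(abs(P[...,0]-.516)<.08)&(abs(P[...,1]+.1)<.08);print("bay",m.sum(),rect(P[m]))
c=cam('top');save('t3.png',c['img']);P=grid(c);z=P[...,2]
p=get_obs()["ee_pos"]
m=(abs(z-p[2]+.004)<.008)&(abs(P[...,0]-p[0])<.08)&(abs(P[...,1]-p[1])<.09); print("cass top(top)",m.sum(),rect(P[m]))
move([.5146,-.1025,.113],np.pi/2+.266)
E
```

```text
cass top 15627 (array([ 514.2, -101.9,  100.8,   46.6]), np.float64(-1.3024)) 0.2946220272761339
frame 7557
[-1 -1  1 -1] 892 (array([492.2, -97.5, 166.7,  99.5]), np.float64(-1.3047))
[24 22 -1  0] 98 (array([455.1, -58.3,  26.7,   7. ]), np.float64(0.2722))
bay 4497 (array([ 477.1, -100.7,  148.8,   88. ]), np.float64(-1.3754))
cass top(top) 99 (array([504.8, -61.6,  49. ,  24.6]), np.float64(0.0115))
shift [ 1.000e-01 -2.100e+00  1.868e+02] roll 0.0034 from [ 0.515  -0.1002  0.2998] F [ 0.25  0.7  -2.43] q7 2.023 t 5.55
```

View pics/w3.png

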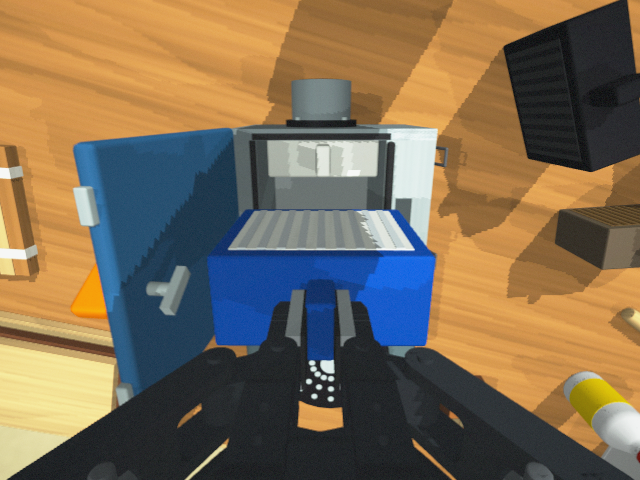

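Call:
{"fn": "carry_out", "kwargs": {"rows": [{"x":0,"y":-1,"z":30,"roll":0.002,"fingers":0},{"x":0,"y":-1,"z":60,"roll":0.002,"fingers":0},{"x":0,"y":-1,"z":80,"roll":0.002,"fingers":0},{"x":0,"y":-1,"z":95,"roll":0.002,"fingers":0},{"x":0,"y":-1,"z":105,"roll":0.002,"fingers":0},{"x":0,"y":-1,"z":115,"roll":0.002,"fingers":0},{"x":0,"y":-1,"z":120,"roll":0.002,"fingers":0},{"x":0,"y":-1,"z":120,"roll":0.002,"fingers":0}]}}

```text
clock: 6.22
ee_pos: [0.5146, -0.1007, 0.1791]
eef_rot: [0.419, -3.107, 0.0]
wrist_force: [0.1, -0.5, -1.7]
opening: 0.0104
```

```bash
python3 -c "
from h import *
move([.5146,-.1025,.1107],np.pi/2+.266)
print(get_obs()['torque'])"
```

```text
shift [ 0.  -1.8 68.4] roll 0.0023 from [ 0.5146 -0.1007  0.1791] F [ 0.12 -0.52 -1.67] q7 2.041 t 6.22
[0.06236798 0.0129147  0.00737202]
```

Call:
{"fn": "carry_out", "kwargs": {"rows": [{"x":0,"y":-1,"z":15,"roll":0,"fingers":0},{"x":0,"y":-1,"z":30,"roll":0,"fingers":0},{"x":0,"y":-1,"z":45,"roll":0,"fingers":0},{"x":0,"y":-1,"z":55,"roll":0,"fingers":0},{"x":0,"y":-1,"z":62,"roll":0,"fingers":0},{"x":0,"y":-1,"z":66,"roll":0,"fingers":0},{"x":0,"y":-1,"z":68,"roll":0,"fingers":0},{"x":0,"y":-1,"z":69,"roll":0,"fingers":0},{"x":0,"y":-1,"z":69,"roll":0,"fingers":0}]}}

```text
clock: 6.97
ee_pos: [0.5147, -0.1016, 0.1109]
eef_rot: [0.42, -3.108, 0.0]
wrist_force: [-1.3, 1.8, 1.5]
opening: 0.0106
```

Call:
{"fn": "carry_out", "kwargs": {"rows": [{"x":0,"y":-1,"z":0,"roll":0,"fingers":0.3},{"x":0,"y":0,"z":0,"roll":0,"fingers":0.3},{"x":0,"y":0,"z":0,"roll":0,"fingers":0.3},{"x":0,"y":0,"z":0,"roll":0,"fingers":0.3},{"x":0,"y":0,"z":-2,"roll":0,"fingers":0.3},{"x":0,"y":0,"z":-20,"roll":0,"fingers":0.3},{"x":0,"y":0,"z":-50,"roll":0,"fingers":0.3},{"x":0,"y":0,"z":-90,"roll":0,"fingers":0.3},{"x":0,"y":0,"z":-130,"roll":0,"fingers":0.3},{"x":0,"y":0,"z":-170,"roll":0,"fingers":0.3},{"x":0,"y":0,"z":-210,"roll":0,"fingers":0.3},{"x":0,"y":0,"z":-240,"roll":0,"fingers":0.3},{"x":0,"y":0,"z":-260,"roll":0,"fingers":0.3},{"x":0,"y":0,"z":-260,"roll":0,"fingers":0.3}]}}

```text
clock: 8.13
ee_pos: [0.5184, -0.1019, 0.376]
eef_rot: [-0.42, 3.109, -0.004]
wrist_force: [0.4, -0.4, 0.5]
opening: 0.0259
```

```bash
python3 - <<'E'
from h import *
c=cam('wrist');save('w4.png',c['img']);P=grid(c);z=P[...,2]
E=np.array([.5165,-.102,0]);a=.266;R=np.array([[np.cos(a),-np.sin(a),0],[np.sin(a),np.cos(a),0],[0,0,1]])
q=(P-E)@R
for n,lo,hi in(("coarse",-.062,-.03),("fresh",-.023,.019),("carbon",.028,.062)):
    s=(q[...,0]>lo)&(q[...,0]<hi)&(abs(q[...,1])<.045)&(q[...,2]<.131)
    print(n,s.sum(),np.percentile(q[s][:,2],[5,25,50,75]).round(4))
hsv=cv2.cvtColor(c["img"],cv2.COLOR_RGB2HSV)
b=(hsv[...,0]>105)&(hsv[...,0]<128)&(hsv[...,1]>130)&(q[...,2]>.1)&(q[...,2]<.112)&(abs(q[...,1])<.06)
print("blue in bay",b.sum(),q[b].min(0).round(4),q[b].max(0).round(4))
b=(hsv[...,0]>100)&(hsv[...,0]<125)&(hsv[...,1]>120)&(q[...,1]<-.07)&(q[...,1]>-.14)&(q[...,2]>.16)
s=b&(q[...,2]<.26)&(abs(q[...,0])<.06); f=np.polyfit(q[s][:,2],q[s][:,1],1);print("panel",f,"open",np.pi/2-np.arctan(f[0]),q[b].min(0),q[b].max(0))
move([.5146,-.1025,.1107],np.pi/2+.266)
E
```

```text
coarse 2463 [0.1043 0.1051 0.1057 0.1064]
fresh 2931 [0.1042 0.105  0.1056 0.1063]
carbon 2090 [0.1042 0.105  0.1056 0.1063]
blue in bay 3219 [-0.0252 -0.0491  0.1001] [0.0212 0.05   0.1116]
panel [-0.11668679 -0.05388811] open 1.686957806721728 [-0.07277028 -0.09707804  0.16006687] [ 0.07118007 -0.07206382  0.29820185]
shift [2.600e+00 2.000e-01 2.626e+02] roll 0.0024 from [ 0.5172 -0.1017  0.3733] F [ 0.26 -0.57 -0.29] q7 2.018 t 8.18
```

View pics/w4.png

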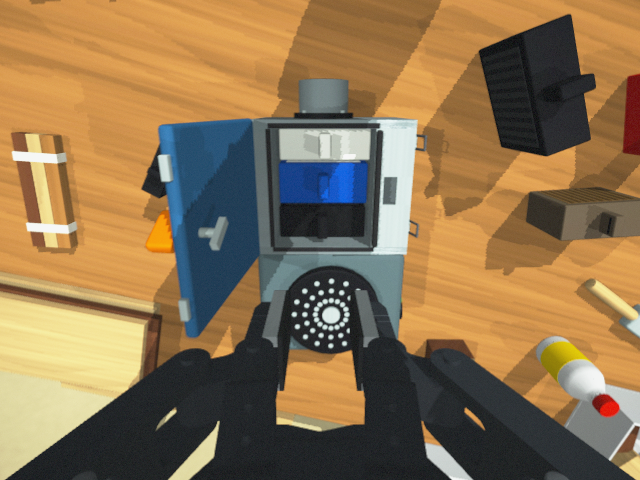

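```bash
cat >> h.py <<'E'
E=np.array([.5165,-.102,0]);EA=.266;RE=np.array([[np.cos(EA),-np.sin(EA),0],[np.sin(EA),np.cos(EA),0],[0,0,1]])
def ext(X): return (np.asarray(X)-E)@RE
def emove(e,dyaw=np.pi/2): move(E+RE@(np.array(e)/1000),EA+dyaw)
def lip_open(c,xr=.06):
    q=ext(grid(c)); hsv=cv2.cvtColor(c["img"],cv2.COLOR_RGB2HSV)
    b=(hsv[...,0]>100)&(hsv[...,0]<125)&(hsv[...,1]>120)&(abs(q[...,0])<xr)&(q[...,2]>.14)&(q[...,2]<.32)&(q[...,1]>-.16)&(q[...,1]<.11)
    return q[b],b
E
python3 -c "
from h import *
print(ext(get_obs()['ee_pos'])); emove([-45,-135,375]);emove([-45,-135,283])"
```

```text
[7.45238204e-04 1.43444104e-04 3.73348889e-01]
shift [  46.1 -135.    -1.4] roll 0.0024 from [ 0.5172 -0.1017  0.3733] F [ 0.26 -0.57 -0.29] q7 2.018 t 8.18
shift [  46.  -134.9   90.6] roll 0.0024 from [ 0.5172 -0.1017  0.3733] F [ 0.26 -0.57 -0.29] q7 2.018 t 8.18
```

Call:
{"fn": "carry_out", "kwargs": {"rows": [{"x":12,"y":-36,"z":0,"roll":0.002,"fingers":0},{"x":24,"y":-72,"z":0,"roll":0.002,"fingers":0},{"x":36,"y":-108,"z":0,"roll":0.002,"fingers":0},{"x":46,"y":-130,"z":0,"roll":0.002,"fingers":0},{"x":46,"y":-135,"z":0,"roll":0.002,"fingers":0},{"x":46,"y":-135,"z":30,"roll":0.002,"fingers":0},{"x":46,"y":-135,"z":60,"roll":0.002,"fingers":0},{"x":46,"y":-135,"z":85,"roll":0.002,"fingers":0},{"x":46,"y":-135,"z":91,"roll":0.002,"fingers":0},{"x":46,"y":-135,"z":91,"roll":0.002,"fingers":0}]}}

```text
clock: 9.02
ee_pos: [0.5071, -0.2428, 0.28]
eef_rot: [0.417, -3.108, -0.003]
wrist_force: [-0.4, -0.7, 1.8]
opening: -0.0001
```

```bash
python3 - <<'E'
from h import *
o=get_obs();e=ext(o["ee_pos"])*1000;print(e,o["opening"])
for th in (1.687,1.55,1.4,1.2,1.,.8,.6,.45,.3,.2,.14):
    u=np.array([np.cos(th),np.sin(th)]);n=np.array([-u[1],u[0]])
    p=np.array([-70,136])+142*u+10*n; 
    print(th,"y",round(p[0]-14.5-e[1],1),"z",round(-(p[1]-e[2]),1))
E
```

```text
[ -46.05786068 -133.4218268   279.9871793 ] -0.00014366304565254783
1.687 y 22.5 z 4.1
1.55 y 41.9 z 1.8
1.4 y 63.2 z 2.4
1.2 y 91.1 z 8.0
1.0 y 117.2 z 19.1
0.8 y 140.7 z 35.2
0.6 y 160.5 z 55.6
0.45 y 172.4 z 73.2
0.3 y 181.6 z 92.5
0.2 y 186.1 z 106.0
0.14 y 188.1 z 114.3
```

Call:
{"fn": "carry_out", "kwargs": {"rows": [{"x":0,"y":15,"z":3,"roll":0,"fingers":0},{"x":0,"y":25,"z":3,"roll":0,"fingers":0},{"x":0,"y":35,"z":2,"roll":0,"fingers":0},{"x":0,"y":45,"z":2,"roll":0,"fingers":0},{"x":0,"y":55,"z":2,"roll":0,"fingers":0},{"x":0,"y":65,"z":3,"roll":0,"fingers":0},{"x":0,"y":75,"z":5,"roll":0,"fingers":0},{"x":0,"y":85,"z":7,"roll":0,"fingers":0},{"x":0,"y":95,"z":10,"roll":0,"fingers":0},{"x":0,"y":105,"z":14,"roll":0,"fingers":0},{"x":0,"y":117,"z":20,"roll":0,"fingers":0},{"x":0,"y":117,"z":20,"roll":0,"fingers":0}]}}

```text
clock: 10.02
ee_pos: [0.4745, -0.1262, 0.2587]
eef_rot: [0.422, -3.104, -0.008]
wrist_force: [0.5, 0.5, 0.0]
opening: -0.0002
```

```bash
python3 - <<'E'
from h import *
import pickle
for n in("wrist","scene"):
    c=cam(n);save(n+"5.png",c['img']);pickle.dump(c,open(n+"5.pkl","wb"))
    q,b=lip_open(c); print(n,len(q),q.min(0).round(3),q.max(0).round(3))
o=get_obs();e=ext(o["ee_pos"])*1000;print(e,o["wrist_force"])
for th in (1.,.8,.6,.45,.3,.2,.16,.14):
    u=np.array([np.cos(th),np.sin(th)]);n=np.array([-u[1],u[0]])
    p=np.array([-70,136])+142*u+10*n; 
    print(th,"y",round(p[0]-14.5-e[1],1),"z",round(-(p[1]-e[2]),1))
E
```

```text
wrist 8361 [-0.06  -0.076  0.144] [0.048 0.014 0.306]
scene 37 [-0.009  0.008  0.275] [0.056 0.015 0.284]
[-46.82768466 -15.00996264 259.47838775] [ 0.25919864 -1.32282803 -0.18485446]
1.0 y -1.2 z -1.4
0.8 y 22.3 z 14.6
0.6 y 42.1 z 35.0
0.45 y 54.0 z 52.7
0.3 y 63.2 z 72.0
0.2 y 67.7 z 85.5
0.16 y 69.1 z 91.0
0.14 y 69.7 z 93.8
```

View pics/wrist5.png

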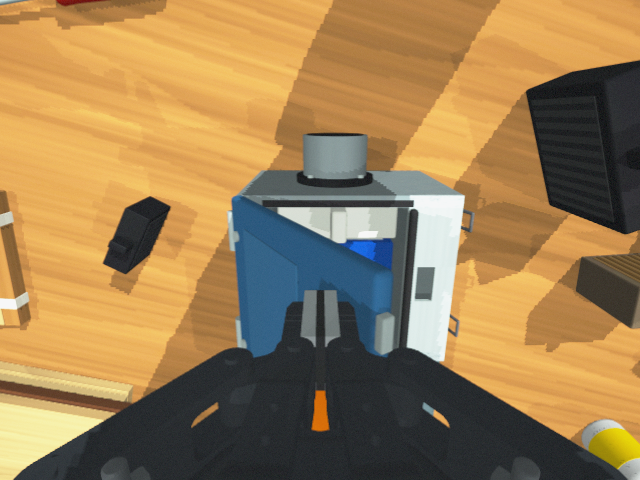

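Call:
{"fn": "carry_out", "kwargs": {"rows": [{"x":0,"y":9,"z":5,"roll":0,"fingers":0},{"x":0,"y":17,"z":11,"roll":0,"fingers":0},{"x":0,"y":25,"z":17,"roll":0,"fingers":0},{"x":0,"y":32,"z":24,"roll":0,"fingers":0},{"x":0,"y":38,"z":31,"roll":0,"fingers":0},{"x":0,"y":44,"z":39,"roll":0,"fingers":0},{"x":0,"y":49,"z":46,"roll":0,"fingers":0},{"x":0,"y":54,"z":53,"roll":0,"fingers":0},{"x":0,"y":58,"z":61,"roll":0,"fingers":0},{"x":0,"y":62,"z":69,"roll":0,"fingers":0},{"x":0,"y":65,"z":77,"roll":0,"fingers":0},{"x":0,"y":67,"z":84,"roll":0,"fingers":0},{"x":0,"y":68,"z":89,"roll":0,"fingers":0},{"x":0,"y":69,"z":92,"roll":0,"fingers":0},{"x":0,"y":69,"z":92,"roll":0,"fingers":0}]}}

```text
clock: 11.37
ee_pos: [0.4556, -0.062, 0.167]
eef_rot: [0.419, -3.104, -0.005]
wrist_force: [0.5, -0.5, 0.0]
opening: 0.0002
```

```bash
python3 -c "
from h import *
print(ext(get_obs()['ee_pos']));emove([-5,40,380])"
```

```text
[-0.0482084   0.05454865  0.16699104]
shift [ -41.3  -13.7 -213.4] roll 0.0024 from [ 0.4556 -0.062   0.167 ] F [ 0.52 -0.52  0.01] q7 2.0 t 11.37
```

Call:
{"fn": "carry_out", "kwargs": {"rows": [{"x":0,"y":0,"z":-35,"roll":0,"fingers":0.4},{"x":-10,"y":0,"z":-75,"roll":0,"fingers":0.4},{"x":-30,"y":4,"z":-115,"roll":0,"fingers":0.4},{"x":-50,"y":8,"z":-150,"roll":0,"fingers":0.4},{"x":-65,"y":12,"z":-185,"roll":0,"fingers":0.4},{"x":-78,"y":15,"z":-213,"roll":0,"fingers":0.4},{"x":-78,"y":15,"z":-213,"roll":0,"fingers":0.4},{"x":-78,"y":15,"z":-213,"roll":0,"fingers":0.4}]}}

```text
clock: 12.03
ee_pos: [0.53, -0.0273, 0.3808]
eef_rot: [0.42, -3.108, -0.004]
wrist_force: [-0.0, -0.5, -1.0]
opening: 0.0343
```

```bash
python3 - <<'E'
from h import *
import pickle
c=cam("wrist");save("w6.png",c['img']);pickle.dump(c,open("w6.pkl","wb"))
q,b=lip_open(c,.08); f=np.polyfit(q[:,1],q[:,2],1);print("panel",len(q),q.min(0).round(3),q.max(0).round(3),"open",np.arctan(f[0]))
hsv=cv2.cvtColor(c["img"],cv2.COLOR_RGB2HSV);Q=ext(grid(c))
o=(hsv[...,0]>5)&(hsv[...,0]<20)&(hsv[...,1]>190)&(Q[...,2]>.165)&(Q[...,2]<.22)&(abs(Q[...,0])<.06)&(Q[...,1]>.02)&(Q[...,1]<.11)
print(o.sum(),Q[o].min(0),Q[o].max(0)); zt=np.percentile(Q[o][:,2],95); t=o&(Q[...,2]>zt-.006)
print("wing top",zt,t.sum(),rect(Q[t]),"all",rect(Q[o]))
print(ext(get_obs()['ee_pos']),get_obs()['joint_positions'])
u,v=proj(c,(E+RE@[0,.07,.175]))[0].astype(int);print(u,v)
u=max(u,100);v=max(v,80);save("w6c.png",cv2.resize(c["img"][v-80:v+80,u-100:u+100],(800,640),interpolation=cv2.INTER_CUBIC)[:600])
E
```

```text
panel 22203 [-0.073 -0.069  0.144] [0.072 0.09  0.173] open 0.14953469958691182
327 [-0.01223363  0.05003941  0.16882431] [0.01026639 0.08124263 0.19388112]
wing top 0.19277575965141325 195 (array([-0.4, 64.2, 32.7,  9.6]), np.float64(1.0012)) all (array([-1. , 65.2, 33.5, 11.5]), np.float64(0.9825))
[0.03114431 0.06852602 0.3792666 ] [-0.08912132  0.32068532  0.12525312  1.6230521  -0.04381526  1.2103048
  1.88456253]
322 168
```

View pics/w6c.png

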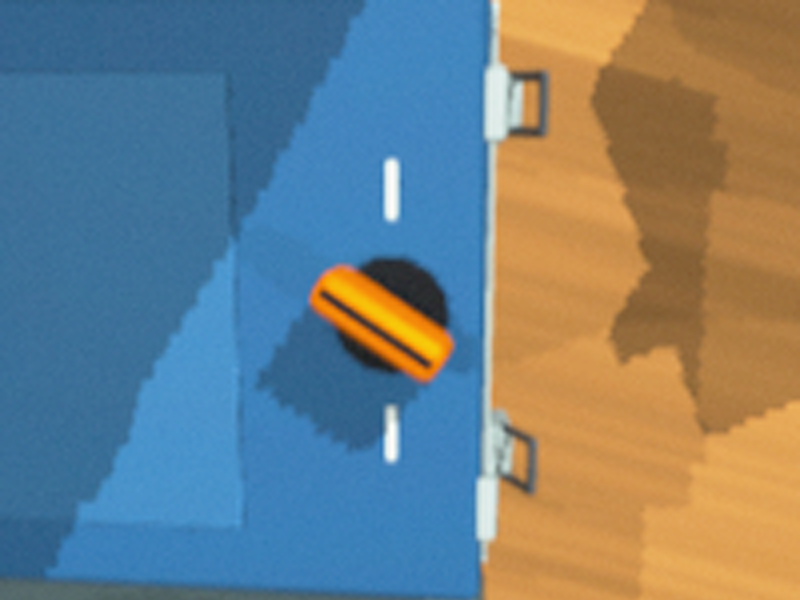

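Call:
{"fn": "carry_out", "kwargs": {"rows": [{"x":4,"y":0,"z":10,"roll":0.12,"fingers":0.35},{"x":8,"y":0,"z":20,"roll":0.24,"fingers":0.35},{"x":12,"y":0,"z":30,"roll":0.36,"fingers":0.35},{"x":16,"y":0,"z":40,"roll":0.48,"fingers":0.35},{"x":20,"y":0,"z":50,"roll":0.6,"fingers":0.35},{"x":24,"y":0,"z":60,"roll":0.72,"fingers":0.35},{"x":28,"y":0,"z":70,"roll":0.84,"fingers":0.35},{"x":31,"y":-1,"z":80,"roll":0.96,"fingers":0.35},{"x":31,"y":-2,"z":90,"roll":1.08,"fingers":0.35},{"x":31,"y":-2,"z":100,"roll":1.2,"fingers":0.35},{"x":31,"y":-2,"z":110,"roll":1.32,"fingers":0.35},{"x":31,"y":-2,"z":115,"roll":1.44,"fingers":0.35},{"x":31,"y":-2,"z":120,"roll":1.56,"fingers":0.35},{"x":31,"y":-2,"z":125,"roll":1.68,"fingers":0.35},{"x":31,"y":-2,"z":130,"roll":1.8,"fingers":0.35},{"x":31,"y":-2,"z":130,"roll":1.92,"fingers":0.35},{"x":31,"y":-2,"z":130,"roll":2.04,"fingers":0.35},{"x":31,"y":-2,"z":130,"roll":2.14,"fingers":0.35},{"x":31,"y":-2,"z":130,"roll":2.14,"fingers":0.35},{"x":31,"y":-2,"z":130,"roll":2.14,"fingers":0.35}]}}

```text
clock: 13.75
ee_pos: [0.4965, -0.0379, 0.2485]
eef_rot: [-2.521, -1.86, 0.014]
wrist_force: [1.1, 0.4, 0.1]
opening: 0.0297
```

```bash
python3 -c "
from h import *
print(ext(get_obs()['ee_pos']),get_obs()['opening']);emove([0,66.5,175],1.0+np.pi/2)
"
```

```text
[-0.00244642  0.06706807  0.24853795] 0.029713773360268942
shift [ 1.   3.3 73.5] roll 0.0055 from [ 0.4965 -0.0379  0.2485] F [1.05 0.39 0.13] q7 0.082 t 13.75
```

Call:
{"fn": "carry_out", "kwargs": {"rows": [{"x":1,"y":2.5,"z":20,"roll":0.005,"fingers":0.35},{"x":1,"y":2.5,"z":40,"roll":0.005,"fingers":0.35},{"x":1,"y":2.5,"z":58,"roll":0.005,"fingers":0.35},{"x":1,"y":2.5,"z":68,"roll":0.005,"fingers":0.35},{"x":1,"y":2.5,"z":73,"roll":0.005,"fingers":0.35},{"x":1,"y":2.5,"z":73,"roll":0.005,"fingers":0.35}]}}

```text
clock: 14.25
ee_pos: [0.4974, -0.0378, 0.1747]
eef_rot: [-2.524, -1.854, 0.017]
wrist_force: [-1.3, 0.4, -0.1]
opening: 0.0297
```

Call:
{"fn": "carry_out", "kwargs": {"rows": [{"x":0,"y":0,"z":0,"roll":0,"fingers":0.2},{"x":0,"y":0,"z":0,"roll":0,"fingers":0.1},{"x":0,"y":0,"z":0,"roll":0,"fingers":0},{"x":0,"y":0,"z":0,"roll":0,"fingers":0},{"x":0,"y":0,"z":0,"roll":0,"fingers":0},{"x":0,"y":0,"z":0,"roll":0,"fingers":0}], "grip_force": 25}}

```text
clock: 14.75
ee_pos: [0.4993, -0.0386, 0.1755]
eef_rot: [-2.527, -1.856, 0.013]
wrist_force: [5.2, -2.4, -3.1]
opening: 0.01
```

```bash
python3 -c "
from h import *
o=get_obs();print(ext(o['ee_pos']),o['opening'],o['torque']);emove([0,66.5,175],np.pi/2)
"
```

```text
[3.69462663e-05 6.57475852e-02 1.75509043e-01] 0.010024785481386201 [-0.44288912 -0.65786868  0.06047732]
shift [ 0.6 -0.4  0.5] roll 1.001 from [ 0.4993 -0.0386  0.1755] F [ 5.19 -2.36 -3.1 ] q7 0.16 t 14.75
```

Wing gripped (10 mm). Turn by 1.0 rad.

Call:
{"fn": "carry_out", "kwargs": {"rows": [{"x":0,"y":0,"z":0,"roll":0.1,"fingers":0},{"x":0,"y":0,"z":0,"roll":0.2,"fingers":0},{"x":0,"y":0,"z":0,"roll":0.3,"fingers":0},{"x":0,"y":0,"z":0,"roll":0.4,"fingers":0},{"x":0,"y":0,"z":0,"roll":0.5,"fingers":0},{"x":0,"y":0,"z":0,"roll":0.6,"fingers":0},{"x":0,"y":0,"z":0,"roll":0.7,"fingers":0},{"x":0,"y":0,"z":0,"roll":0.8,"fingers":0},{"x":0,"y":0,"z":0,"roll":0.9,"fingers":0},{"x":0,"y":0,"z":0,"roll":1.0,"fingers":0},{"x":0,"y":0,"z":0,"roll":1.0,"fingers":0},{"x":0,"y":0,"z":0,"roll":1.0,"fingers":0}]}}

```text
clock: 15.75
ee_pos: [0.499, -0.0379, 0.1755]
eef_rot: [-3.111, -0.423, 0.017]
wrist_force: [2.3, -1.4, -5.4]
opening: 0.0097
```

```bash
python3 -c "
from h import *
o=get_obs();print(ext(o['ee_pos']),o['opening'],o['torque']);emove([0,66.5,300],np.pi/2)
"
```

```text
[8.01996233e-06 6.64810786e-02 1.75450943e-01] 0.009706610688860386 [ 0.40682302 -0.07576457  0.00575383]
shift [  -1.3   -0.5 -124.5] roll 0.0043 from [ 0.499  -0.0379  0.1755] F [ 2.25 -1.36 -5.41] q7 -0.595 t 15.75
```

Call:
{"fn": "carry_out", "kwargs": {"rows": [{"x":0,"y":0,"z":0,"roll":0,"fingers":0.35},{"x":0,"y":0,"z":0,"roll":0,"fingers":0.35},{"x":0,"y":0,"z":0,"roll":0,"fingers":0.35},{"x":0,"y":0,"z":-15,"roll":0,"fingers":0.35},{"x":0,"y":0,"z":-50,"roll":0,"fingers":0.35},{"x":-10,"y":0,"z":-90,"roll":0,"fingers":0.35},{"x":-20,"y":0,"z":-130,"roll":0,"fingers":0.35},{"x":-35,"y":0,"z":-165,"roll":0,"fingers":0.35},{"x":-45,"y":0,"z":-180,"roll":0,"fingers":0.35},{"x":-45,"y":0,"z":-180,"roll":0,"fingers":0.35},{"x":-45,"y":0,"z":-180,"roll":0,"fingers":0.35}]}}

```text
clock: 16.67
ee_pos: [0.4578, -0.0499, 0.3566]
eef_rot: [-3.109, -0.424, 0.013]
wrist_force: [-0.3, 0.1, 0.4]
opening: 0.03
```

```bash
cat > f.py <<'E'
from h import *
import sys
def look(tag,v=0):
    c=cam("wrist");save(tag+".png",c['img'])
    q,b=lip_open(c,.08); f=np.polyfit(q[:,1],q[:,2],1);print("panel",len(q),q.max(0).round(4),"open",np.arctan(f[0]))
    hsv=cv2.cvtColor(c["img"],cv2.COLOR_RGB2HSV);Q=ext(grid(c))
    o=(hsv[...,0]>5)&(hsv[...,0]<20)&(hsv[...,1]>190)&(Q[...,2]>.145)&(Q[...,2]<.22)&(abs(Q[...,0])<.06)&(Q[...,1]>.02)&(Q[...,1]<.11)
    zt=np.percentile(Q[o][:,2],95); t=o&(Q[...,2]>zt-.006)
    print("wing",zt.round(4),t.sum(),rect(Q[t]),rect(Q[o]))
    u,v=proj(c,(E+RE@[0,.07,.175]))[0].astype(int);print(u,v)
    u=max(u,100);v=max(v,80);save(tag+"c.png",cv2.resize(c["img"][v-80:v+80,u-100:u+100],(800,640),interpolation=cv2.INTER_CUBIC)[:600])
if __name__=="__main__":
    look(sys.argv[1])
    o=get_obs();print(ext(o['ee_pos']));emove([-45,76,200])
E
python3 f.py w7
```

```text
panel 26421 [0.073  0.0901 0.1736] open 0.14460459796416253
wing 0.1916 397 (array([ 0.7, 65.3, 32.6,  9.3]), np.float64(0.0007)) (array([ 0.7, 65.7, 32.6, 12.3]), np.float64(-0.001))
315 156
[-0.04302669  0.0662233   0.35559742]
shift [ -0.3  -9.  155.7] roll 0.0053 from [ 0.4576 -0.0494  0.3556] F [-0.81  0.2  -0.86] q7 -0.816 t 16.72
```

View pics/w7c.png

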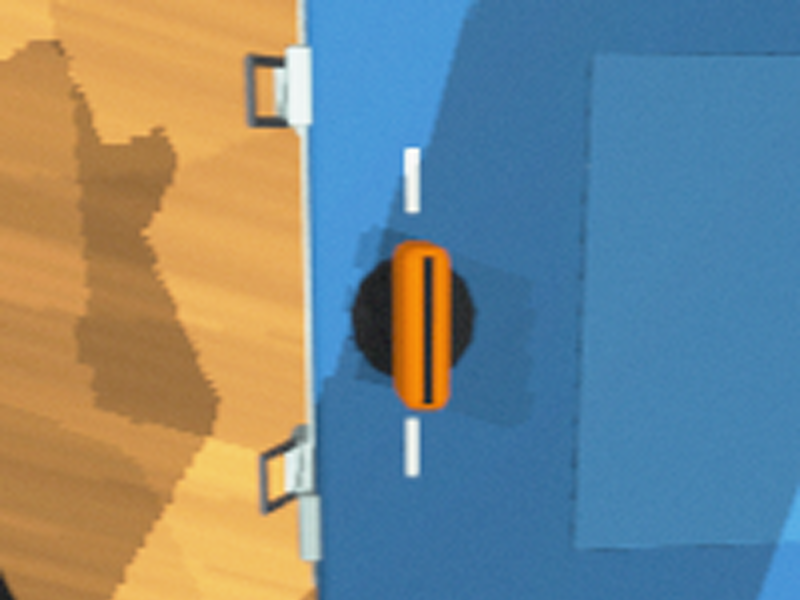

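Call:
{"fn": "carry_out", "kwargs": {"rows": [{"x":-2,"y":-8,"z":35,"roll":0,"fingers":0},{"x":-2,"y":-8,"z":75,"roll":0,"fingers":0},{"x":-2,"y":-8,"z":115,"roll":0,"fingers":0},{"x":-2,"y":-8,"z":150,"roll":0,"fingers":0},{"x":-2,"y":-8,"z":170,"roll":0,"fingers":0},{"x":-2,"y":-8,"z":180,"roll":0,"fingers":0},{"x":-2,"y":-8,"z":186,"roll":0,"fingers":0},{"x":-2,"y":-8,"z":192,"roll":0,"fingers":0},{"x":-2,"y":-8,"z":198,"roll":0,"fingers":0},{"x":-2,"y":-8,"z":202,"roll":0,"fingers":0},{"x":-2,"y":-8,"z":204,"roll":0,"fingers":0},{"x":-2,"y":-8,"z":204,"roll":0,"fingers":0}]}}

```text
clock: 17.72
ee_pos: [0.4518, -0.0417, 0.152]
eef_rot: [-3.109, -0.425, 0.015]
wrist_force: [-0.8, -0.2, -0.5]
opening: -0.0001
```

```bash
python3 -c "
from h import *
print(ext(get_obs()['ee_pos']));emove([-45,74,145])"
```

```text
[-0.04656575  0.07516594  0.15198854]
shift [1.6 1.2 7. ] roll 0.0056 from [ 0.4518 -0.0417  0.152 ] F [-0.75 -0.18 -0.49] q7 -0.513 t 17.72
```

Call:
{"fn": "carry_out", "kwargs": {"rows": [{"x":1,"y":1,"z":3,"roll":0,"fingers":0},{"x":1,"y":1,"z":5,"roll":0,"fingers":0},{"x":1,"y":1,"z":7,"roll":0,"fingers":0},{"x":1,"y":1,"z":8,"roll":0,"fingers":0},{"x":1,"y":1,"z":8,"roll":0,"fingers":0}]}}

```text
clock: 18.13
ee_pos: [0.4528, -0.0418, 0.1459]
eef_rot: [-3.105, -0.424, 0.013]
wrist_force: [-5.3, 3.8, 25.9]
opening: -0.0002
```

```bash
python3 -c "
from h import *
for i in range(3):
    c=cam('wrist');q,b=lip_open(c,.08); s=q[(q[:,1]>.075)];print(len(q),len(s),np.median(s[:,2]) if len(s) else 0, np.polyfit(q[:,1],q[:,2],1))
    o=get_obs();print(ext(o['ee_pos']),o['wrist_force'])
save('w8.png',c['img'])"
```

```text
107865 9812 0.14549216141903265 [0.01351788 0.14651721]
[-0.04566079  0.07487877  0.14589916] [-6.69403906  3.70859351 25.66413631]
107892 9844 0.14550500539914207 [0.01273087 0.14650552]
[-0.04566035  0.07487144  0.14590689] [-7.12790247  3.04735826 23.85765098]
107816 9779 0.14551076992794557 [0.0132132  0.14651307]
[-0.04567493  0.07485496  0.14589603] [-6.62396809  2.61392443 24.62775229]
```

```bash
python3 - <<'E'
from h import *
import pickle
c=cam("wrist");q,b=lip_open(c,.08)
for y in(-.06,-.03,0,.03,.06,.085):
    s=q[abs(q[:,1]-y)<.006]; print(y,len(s),np.median(s[:,2]).round(4) if len(s) else '')
hsv=cv2.cvtColor(c["img"],cv2.COLOR_RGB2HSV);Q=ext(grid(c))
o=(hsv[...,0]>5)&(hsv[...,0]<20)&(hsv[...,1]>190)&(Q[...,2]>.15)&(Q[...,2]<.19)&(abs(Q[...,0])<.04)&(abs(Q[...,1]-.07)<.03)
print("wing",o.sum(),rect(Q[o])if o.any() else '')
save("w9.png",c["img"])
a=pickle.load(open("top0.pkl","rb"));n=cam("top");P=grid(a);N=grid(n)
m=(P[...,2]>.01)&(P[...,2]<.14)
d=(np.abs(N[...,2]-P[...,2])>.02)&(P[...,2]<.14)&(P[...,0]>.1)
k,L,S,C=cv2.connectedComponentsWithStats(d.astype(np.uint8))
print([(S[i].tolist()) for i in range(1,k) if S[i,4]>40]); print(get_obs()["wrist_force"],get_obs()["clock"])
E
```

```text
-0.06 1959 0.1458
-0.03 6156 0.1466
0 11233 0.1468
0.03 11258 0.1464
0.06 8847 0.1456
0.085 6479 0.1456
wing 1459 (array([ 0.8, 70.8, 33.4, 11.1]), np.float64(0.0011))
[[180, 196, 46, 23, 928], [101, 215, 274, 191, 16360]]
[-5.19618709  3.02942582 25.14834725] 18.3833
```

View pics/w8.png

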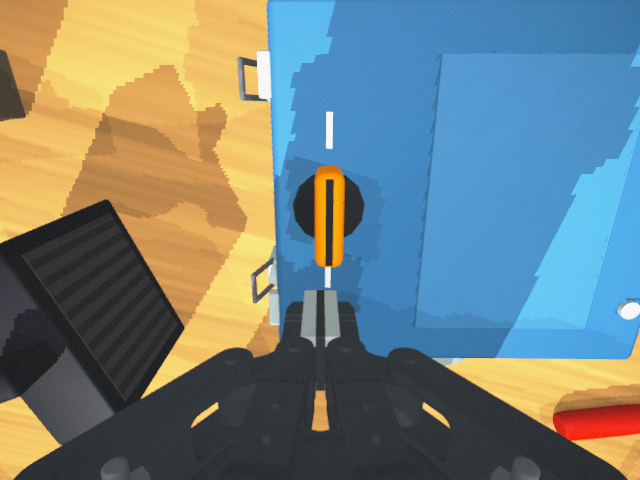

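```bash
python3 -c "
from h import *
print(manip.hand_in())"
```

```text
the job is handed in; nothing more can be done
None
```

The job is done and handed in at about 18.4 s on the robot's clock. I put the blue cassette into the middle place, swung the panel down, and turned the fastener about 1.0 rad onto the marks. The arm is still holding the panel shut with closed fingers beside the fastener. The hand-in gave no verdict.

What the last checks showed:
- **Fresh cassette:** after I let go, it measured about 2 mm towards the inlet from the bay's centre, which is where it belongs. Its top was level with the white and black cassettes, at about 106 mm. I did not measure it again after the panel closed.
- **Panel:** the outer face measured the same height at the hinge and at the free edge (145.8 and 145.6 mm; about 146 is home). The wrist force is about 25 N, above the seal's 8 to 13 N.
- **Fastener:** its slot is 0.001 rad off the panel's x direction, and the last picture shows it in line with the white marks.
- **Other things on the bench:** comparing the top camera's depth at the start and end shows two changes. One is where the fresh cassette stood. The other is one large patch covering the arm and extractor, so anything the arm hides in that view could not be checked.
- **Disagreement:** a straight-line fit to the panel's height gave a slight slope (0.013). Measured strip by strip, only the middle of the panel is higher, by about 1 mm, so I took it as the shape of the panel's face rather than a tilt.

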